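Close the insulated milk jar around its inner can

ROBOT

A 7-joint arm with a two-finger parallel gripper is mounted at the origin on a cart in front of the work surface, level with it; the furniture and walls round the work are solid. World frame = base frame: x ahead of the robot, y to its left, z up, the work surface at z = 0. Lengths are in m, angles in rad, forces in N, time in s.
With the tool pointing down it reaches from about 0.4 to 0.85 m from the base axis. Payload 4.5 kg.
Tool frame: the origin (TCP) lies at the very end of the fingers, on their centre line; the grasp point (between the pads) lies 19 mm behind it; z points along the fingers, y is the line along which they close (so a half turn about z gives the same grasp; the last joint's range is limited). The gripper opens to 85 mm and grips with 20 to 120 N. Pads are 22 mm wide; open, the fingers measure 114 mm over their backs; the gripper's body (76 mm by 85 mm) begins 54 mm behind the grasp point. The pads swing forward as they close: fully open they stand 13 mm farther back than shut.
Start: joints at [-1.227, 0.689, -0.195, 1.565, 0.157, 0.902, -0.215], TCP at [0.191, 0.595, 0.231] pointing down, gripper open.
Joint ranges: [-3.01, 3.01], [-0.46, 2.08], [-1.47, 1.51], [0.13, 2.56], [-1, 4.14], [0.04, 2.09], [-2.66, 2.66]. Speed limits (rad/s): [2.57, 2.57, 3.14, 3.14, 3.14, 3.14, 3.14].

INTERFACE

Orientations are given as a rotation vector (axis times angle).
In Python, from bench import arm gives the robot as it stands.
- The arm moves only by the shell command python3 -m crank 'ROWS' [FORCE]. ROWS is a JSON object of lists of equal length, an entry for each row: "xyz": the shift along the tool's x, y, z in m, a list of three; "dr": the turn, a rotation vector about the tool's x, y, z in degrees, a list of three; "claw": the closure, from -1 (fully open) to 1 (shut). A call has exactly 5 rows; each row is the pose to reach, as a shift and turn from the pose commanded when the call began, along the tool's axes at that moment; what a row does not reach only later rows make up. A row lasts 1/12 s, in which the tool goes at most 41.7 mm and 7.16 degrees, less where a joint would pass 70% of its speed; a pose out of reach is approached as far as the arm can. A call with a gripper value outside its range is refused whole. The fingers move at their own pace and stop on an object; FORCE is the grip in N (left out, the last holds). Time passes only in rows, so rows that repeat a pose let the fingers close, or fill a call up. It gives the time, the measured TCP pose, the force, the opening and the grip force at its end, in the units of the state.
- arm.state(): the state, without advancing time (a new reading comes with each control period).
- arm.camera(name): name is "scene" or "top"; returns (picture, depth): 400x640x3 uint8, red, green, blue; 400x640 float32, m along the optical axis (not along the pixel's ray), 0 where there is no reading.
- arm.camera_info(name): a dict with "vertical_fov" (degrees; the focal length in pixels is half the picture's height over the tangent of half this angle, whatever the lens; pixels are square), "cx", "cy" (the principal point, pixels), "R" (3x3) and "t" (3): a world point X has camera coordinates R X + t. Camera axes: x right, y down, z forward; pixel columns grow to the right and rows downward; lengths in m; the calibration is good to about 2 mm. A picture is of the moment at which its call begins. camera_info takes no time and is no camera call.
- arm.sign_off(): hands the job in; it is judged then, once.
Trained networks look in the newest picture that a camera, given by its name, has taken for a name from the list of things; names that differ only in an ending like _2 or _b are one class to them, and where a whole thing is asked for, a point or a joint stands for the part that bears it (a point fixed in the world has none). Each returns a list of dicts, best first, with "p" (0 to 1); they miss things now and then, are a little off and sometimes report something else, mostly with a low value. They report only what shows in the picture. A call takes as long as a camera call.
- arm.find_in(camera, query): "extent" ([centre column, centre row, width, height] in pixels, round what is visible of it).
- arm.landmark_of(camera, query): "at" ([column, row] in pixels: a listed point, or the origin of a listed thing).
The state is a dict: "time": time; "joint_positions": joint angles; "joint_velocities": joint speeds; "tau": joint torques, N m; "tool_pos": TCP position; "orientation": TCP orientation; "ft_force": force on the tool from outside, world axes, zero at the start; "wrist_torque": the same for the moment, N m; "gripper_width": finger opening in m; "grip_force": force on a finger pad.
Only numpy, scipy, OpenCV 4.12 (cv2) and the standard library are available. Lean on these libraries where they do the work, as an engineer would, in place of code of your own. Each camera call takes 0.05 s, during which the arm holds its last target. There are 200 camera calls.

TASK

Put the insulated milk jar together: stand the steel inner can in the green base with its knobbed lid on, then put the green hood over it and twist it clockwise (seen from above) to lock it, fully down on the base's shoulder with its handle in line with the base's two ears. Set the parts in place without dropping them, leave the jar standing upright on the worktop, and don't push or knock over the mug, cup and tumblers around it.

Things in the scene. Friction and masses are not known exactly. Their poses are not given: they have to be found in the camera images.
- jar_base: Base of an insulated milk jar, loose, 0.75 to 0.95 kg. Origin: centre of its underside, z up. Green body, 95 mm diameter, up to a flat shoulder at z = 30 mm; a steel neck (68 mm outside, 62 mm inside diameter, floor at z = 6 mm) rises from it to z = 54 mm. Two black ears, z 14 to 24 mm, stick out along +x and -x to 61 mm from the centre. Half-turn symmetric.
- base_lug (a point): Middle of the lug on the base's +x side (the other is on -x): 38 mm from the axis, 45 mm up. Each lug is 60 degrees wide, reaches 40.5 mm from the axis, z 42 to 48 mm; below its clockwise end (seen from above) a stop block closes the channel under it. The gaps between lugs lie 85 degrees counter-clockwise from the ears; the hood's lugs pass through them.
- base_floor (a point): Point on the base's axis on its inner floor, 6 mm above the base's underside, where the inner can stands (can clearance 2 to 4 mm all round).
- base_shoulder (a point): Point on the base's axis at the height of the flat shoulder (30 mm above its underside) on which the hood's rim rests when fully down.
- inner_can: Inner can: plain open steel beaker, 54 mm outside diameter, 78 mm high, wall 3 mm, 0.13 to 0.24 kg, loose, upright, empty. Origin: centre of its underside, z up. Standing in the base it rises 30 mm above the neck.
- can_rim (a point): Centre of the inner can's open mouth, 78 mm above its underside.
- can_lid: The inner can's push-in lid, loose, right way up. Origin: centre of the underside of its plug, z up. Rubber plug, 41 mm diameter, z 0 to 8 mm, tapered at its foot; steel flange 54 mm diameter, z 8 to 14 mm; round black knob 19 mm in diameter, z 21 to 29 mm, on a 13 mm stem. It drops loosely into the can's 47 mm mouth until its flange lies on the rim.
- lid_flange (a point): Centre of the underside of the lid's flange (8 mm above the lid's origin); coincides with the can's rim centre when the lid is on.
- jar_hood: Hood of the jar, loose, 0.22 to 0.36 kg, standing on its open rim. Origin: centre of the open rim, z up. Green inverted cup, 95 mm outside, 87 mm inside diameter, 82 mm high (77 mm inside: covers can and lid standing in the base). Two inward steel lugs just inside the rim on +x and -x, in line with the handle: 60 degrees wide, z 3 to 9 mm, 36.5 mm from the axis. Half-turn symmetric.
- hood_grip (a point): Centre of the hood's black bar handle, 103.5 mm above the rim. Straight bar along the hood's x, 66 mm long, 14 mm wide, z 97 to 110 mm, 15 mm of air between it and the roof except at its two feet.
- hood_lug (a point): Middle of the hood's +x lug, 40 mm from its axis, 6 mm above the rim. To close: lower the hood over the can with its handle 65 to 105 degrees (best 85) counter-clockwise, seen from above, of the line of the base's ears, so that its lugs pass the gaps and the rim reaches the shoulder; then turn it clockwise until its lugs, now under the base's lugs, meet the stops: handle and ears are then in line.
- mug: Bystander: white mug upside down, 86 mm diameter and 94 mm high, handle reaching 57 mm from the origin (underside centre).
- tumbler_pile: Bystander: pile of upturned clear tumblers, 70 mm diameter, 146 mm high; the tallest thing among the task's parts. Origin: underside centre.
- ribbed_cup: Bystander on the left: light white ribbed cup upside down, 70 mm diameter, 60 mm high. Origin: underside centre.
- near_tap (a point): Foremost point of the nearer tap of the fixed drink dispenser at the back left. The tap spans x 0.555 to 0.62, y 0.17 to 0.22, z 0.10 to 0.235. Drip tray 30 mm high from x = 0.526, y 0.09 to 0.71; on it two tanks of 120 mm radius, 530 mm high, the nearer at x 0.735, y 0.185; the other tap at y 0.51. Carry things round these.
- basket_bread: Fixed bread basket at the front right, x 0.37 to 0.605, y -0.36 to -0.22, 87 mm high. Farther back (x over 0.72) stand a tumbler, a shaker, a mug and a canister, all fixed

How it is judged:
By the outcome, as a careful person would: the job done as asked, in the order asked, and still so for the second after the job is handed in, with the robot touching nothing.
It also fails if it takes over 72 s, if anything falls off the work surface, if the arm or the gripper's body presses on something with over 40 N, if the wrist force passes 120 N, or if a joint passes its speed limit or range.

## Working session

There is one attempt and no reset: what is moved stays moved. The work goes in short steps, Python scripts to look and compute and a shell command to move; the robot and the scene stay as the last step left them, time stands still between calls to the robot, and variables do not carry over. Pictures are saved under pics/ and viewed, at most 10 in all, crops included, and the job is handed in when it is done.

```bash
ls; mkdir -p pics; cat > h.py <<'E'
import numpy as np, cv2
from bench import arm
def pix2w(cam,u,v,z=None,d=None):
    i=arm.camera_info(cam);f=200/np.tan(np.radians(i["vertical_fov"])/2)
    R=np.array(i["R"]);t=np.array(i["t"])
    r=np.array([(u-i["cx"])/f,(v-i["cy"])/f,1.]);c=-R.T@t;w=R.T@r
    return c+w*(d if d is not None else (z-c[2])/w[2])
E
python3 - <<'E'
from h import *
for c in("scene","top"):
    p,d=arm.camera(c);cv2.imwrite(f"pics/{c}0.png",p[:,:,::-1]);np.save(f"{c}_d.npy",d);print(c,arm.camera_info(c))
    for q in["jar_base","inner_can","can_lid","jar_hood","mug","tumbler_pile","ribbed_cup"]:
        e=arm.find_in(c,q)[:2];l=arm.landmark_of(c,q)[:2];print(q,[(np.round(a["extent"]),round(a["p"],2)) for a in e],[(np.round(a["at"]),round(a["p"],2)) for a in l])
s=arm.state();print(s)
E
```

```text
pics
scene {'vertical_fov': 47.36118218277893, 'cx': 312.46296255622514, 'cy': 206.54364951193634, 'R': array([[ 0.99083301, -0.13496059, -0.00596466],
       [-0.11724684, -0.83717471, -0.53422064],
       [ 0.06710527,  0.53002278, -0.84532404]]), 't': array([-0.55057499,  0.18945987,  1.39222808])}
jar_base [(array([286., 232.,  32.,  35.]), 0.58)] [(array([282., 236.]), 0.85)]
inner_can [(array([275., 187.,  19.,  25.]), 0.83), (array([264., 123.,  19.,  25.]), 0.36)] [(array([276., 196.]), 0.94)]
can_lid [(array([291., 285.,  17.,  12.]), 0.75)] [(array([291., 287.]), 0.82), (array([288., 286.]), 0.54)]
jar_hood [(array([270., 147.,  30.,  36.]), 0.79)] [(array([273., 152.]), 0.94)]
mug [(array([346., 282.,  39.,  35.]), 0.94)] [(array([344., 286.]), 0.64)]
tumbler_pile [(array([332., 231.,  20.,  42.]), 0.7)] [(array([332., 242.]), 0.87), (array([284., 233.]), 0.69)]
ribbed_cup [(array([264., 123.,  19.,  22.]), 0.86), (array([270., 148.,  31.,  32.]), 0.74)] [(array([263., 124.]), 0.79)]
top {'vertical_fov': 47.757035612546076, 'cx': 319.5494035770833, 'cy': 199.5925752032897,
[... 997 characters left out ...]
nt_positions': array([-1.22719799,  0.68906369, -0.19459142,  1.56527449,  0.15733961,
        0.90252368, -0.21508879]), 'joint_velocities': array([ 0.00040051, -0.00068718, -0.00011975, -0.00059144, -0.00031263,
        0.00159699, -0.00098196]), 'tau': array([-4.93176503e-04, -5.39549732e+01, -1.26690667e+00, -1.58883065e+01,
        9.99643060e-03,  1.62036627e-03,  1.71471038e-05]), 'tool_pos': array([0.19054339, 0.59528425, 0.23134601]), 'orientation': array([4.84604289e-01, 3.10394511e+00, 1.80167469e-04]), 'ft_force': array([ 0.02334194, -0.02556685,  0.0923346 ]), 'wrist_torque': array([-0.01187119, -0.01551561,  0.00598507]), 'grip_force': 0.0, 'gripper_width': 0.08550801038798597}
```

```bash
python3 - <<'E'
import cv2,numpy as np
a=cv2.imread("pics/top0.png")[150:270,180:430];cv2.imwrite("pics/topc.png",cv2.resize(a,None,fx=3.2,fy=3.2,interpolation=2))
a=cv2.imread("pics/scene0.png")[90:310,220:380];cv2.imwrite("pics/scenec.png",cv2.resize(a,None,fx=2.7,fy=2.7,interpolation=2))
E
```

```text
(no output)
```

View pics/topc.png

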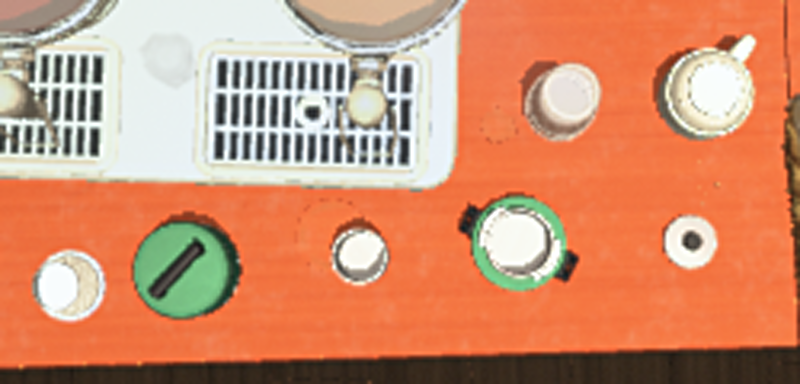

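View pics/scenec.png

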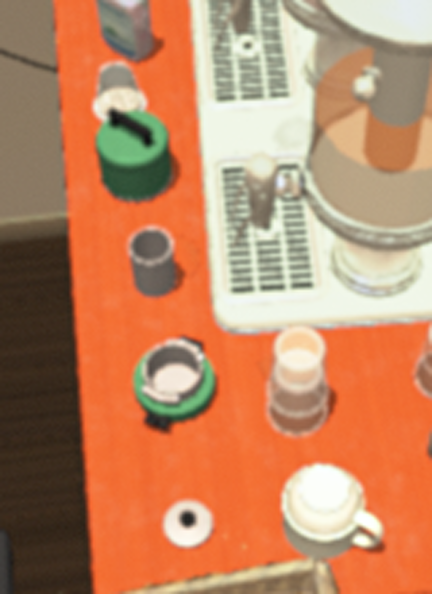

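```bash
cat >> h.py <<'E'
def cloud(cam):
    p,d=arm.camera(cam)
    i=arm.camera_info(cam);f=200/np.tan(np.radians(i["vertical_fov"])/2)
    R=np.array(i["R"]);t=np.array(i["t"]);v,u=np.mgrid[:400,:640]
    X=np.stack([(u-i["cx"])/f*d,(v-i["cy"])/f*d,d],-1)
    W=(X-t)@R
    W[d==0]=9
    return p,W
def circ(P):
    from scipy.optimize import least_squares
    c0=P.mean(0)
    return least_squares(lambda q:np.hypot(*(P-q[:2]).T)-q[2],[*c0,.03],loss="soft_l1",f_scale=.002).x
E
python3 - <<'E'
from h import *
from scipy.spatial import ConvexHull
C=dict(ribbed=(201,239,.06),hood=(238,234,.08),can=(293,230,.07),base=(343,227,.04),lid=(396,227,.015),mug=(400,180,.09),tumb=(354,182,.14))
cl={c:cloud(c) for c in("top","scene")}
for n,(u,v,z) in C.items():
    g=pix2w("top",u,v,z=z);print(n,"guess",g.round(3))
    for c,(p,W) in cl.items():
        m=(np.hypot(W[...,0]-g[0],W[...,1]-g[1])<.065)&(W[...,2]>.006)&(W[...,2]<.3)
        P=W[m];zz=P[:,2]
        h,e=np.histogram(zz,np.arange(0.0,.16,.006));print(" ",c,len(P),"zmax",np.percentile(zz,98).round(4),"hist",h.tolist())
        top=P[zz>np.percentile(zz,98)-.008][:,:2]
        if n=="base": top=P[(zz>.046)][:,:2]
        if n=="hood": top=P[(zz>.074)&(zz<.088)][:,:2]
        if n=="lid": top=P[(zz<.019)&(zz>.007)][:,:2]
        hh=top[ConvexHull(top).vertices];q=circ(hh);print("   hullcirc",q.round(4),"mid",((top.max(0)+top.min(0))/2).round(4))
        col=p[m].astype(int);dark=col.max(1)<70
        if n in("hood","base"):
            D=P[dark&((zz>.09)|(n=="base"))]
            if n=="base": D=D[np.hypot(D[:,0]-q[0],D[:,1]-q[1])>.047]
            if len(D)>3:
                w,V=np.linalg.eigh(np.cov(D[:,:2].T));print("   dark",len(D),D.mean(0).round(4),"ang",np.degrees(np.arctan2(*V[::-1,1])).round(1), (D.max(0)-D.min(0)).round(3))
E
```

```text
ribbed guess [0.443 0.492 0.06 ]
  top 350 zmax 0.0644 hist [0, 43, 10, 22, 14, 21, 17, 20, 23, 114, 64, 2, 0, 0, 0, 0, 0, 0, 0, 0, 0, 0, 0, 0, 0, 0]
   hullcirc [0.4437 0.5031 0.0235] mid [0.4434 0.478 ]
  scene 269 zmax 0.0658 hist [0, 21, 13, 11, 23, 23, 19, 23, 19, 54, 58, 5, 0, 0, 0, 0, 0, 0, 0, 0, 0, 0, 0, 0, 0, 0]
   hullcirc [0.4451 0.5076 0.0235] mid [0.4439 0.5074]
hood guess [0.455 0.374 0.08 ]
  top 839 zmax 0.1119 hist [0, 18, 11, 4, 6, 8, 7, 8, 6, 9, 7, 39, 139, 383, 85, 3, 1, 41, 61, 3, 0, 0, 0, 0, 0, 0]
   hullcirc [0.456  0.3799 0.0461] mid [0.4557 0.3804]
   dark 61 [0.4566 0.3784 0.1088] ang 134.6 [0.047 0.048 0.018]
  scene 820 zmax 0.1119 hist [0, 41, 23, 34, 30, 27, 33, 30, 27, 28, 28, 39, 79, 210, 96, 9, 12, 23, 46, 5, 0, 0, 0, 0, 0, 0]
   hullcirc [0.4559 0.3803 0.046 ] mid [0.4555 0.3793]
   dark 65 [0.457  0.3767 0.1064] ang 137.4 [0.046 0.044 0.024]
can guess [0.463 0.205 0.07 ]
  top 153 zmax 0.0823 hist [0, 67, 3, 5, 2, 3, 5, 1, 3, 4, 0, 7, 23, 28, 2, 0, 0, 0, 0, 0, 0, 0, 0, 0, 0, 0]
   hullcirc [0.4645 0.209  0.0263] mid [0.4646 0.2094]
  scene 391 zmax 
[... 1128 characters left out ...]
, 4, 16, 61, 46, 81, 79, 138, 159, 24, 0, 0, 0, 0, 0, 0, 0, 0, 0]
   hullcirc [ 0.6121 -0.1385  0.0299] mid [ 0.6119 -0.138 ]
  scene 884 zmax 0.097 hist [0, 24, 22, 38, 27, 25, 18, 25, 21, 17, 67, 51, 87, 101, 114, 217, 30, 0, 0, 0, 0, 0, 0, 0, 0, 0]
   hullcirc [ 0.6149 -0.1378  0.0291] mid [ 0.6147 -0.1378]
tumb guess [0.6   0.018 0.14 ]
  top 446 zmax 0.1496 hist [0, 21, 3, 3, 0, 0, 0, 6, 23, 7, 8, 6, 11, 5, 9, 9, 14, 9, 7, 4, 8, 6, 14, 138, 128, 7]
   hullcirc [0.6105 0.0057 0.0273] mid [0.6108 0.0056]
  scene 752 zmax 0.1482 hist [0, 34, 21, 18, 22, 19, 14, 6, 28, 28, 22, 18, 26, 22, 24, 27, 20, 31, 17, 24, 20, 18, 30, 125, 134, 4]
   hullcirc [0.6102 0.0066 0.0272] mid [0.61   0.0069]
```

```bash
cat >> h.py <<'E'
from scipy.spatial.transform import Rotation as Ro
def yaw(s):
    y=Ro.from_rotvec(s["orientation"]).as_matrix()[:,1];return np.degrees(np.arctan2(y[1],y[0]))
def plan(x,y,z,yw=None):
    "tool-frame shift and tool-z turn to reach target (vertical tool, tool-y azimuth yw mod 180)"
    s=arm.state();R=Ro.from_rotvec(s["orientation"]).as_matrix()
    d=R.T@(np.array([x,y,z])-s["tool_pos"]);t=0 if yw is None else (yaw(s)-yw+90)%180-90
    tilt=Ro.from_matrix(R).as_rotvec();down=R[:,2]
    print("t",round(s["time"],2),"pos",s["tool_pos"].round(4),"yaw",yaw(s).round(1),"shift mm",(d*1000).round(1),"dr z",np.round(t,1),"down",down.round(3),"w",round(s["gripper_width"],4),"q",s["joint_positions"].round(2),"F",s["ft_force"].round(1))
def tri(q,cams=("top","scene")):
    A=[];o=[]
    for c in cams:
        l=arm.landmark_of(c,q)
        if not l:print(q,"missed",c);return
        u=l[0]["at"];o.append(round(l[0]["p"],2));A.append((pix2w(c,*u,z=0.),pix2w(c,*u,z=.2)))
    M=np.zeros((3,3));b=np.zeros(3)
    for p0,p1 in A:
        d=(p1-p0)/np.linalg.norm(p1-p0);N=np.eye(3)-np.outer(d,d);M+=N;b+=N@p0
    X=np.linalg.solve(M,b);print(q,X.round(4),o,"miss mm",[round(1000*np.linalg.norm(np.cross(X-p0,(p1-p0)/np.linalg.norm(p1-p0))),1) for p0,p1 in A]);return X
E
python3 - <<'E'
from h import *
from scipy.spatial import ConvexHull
cl={c:cloud(c) for c in("top","scene")}
for q in["can_rim","inner_can","base_shoulder","base_floor","base_lug","lid_flange","can_lid","hood_grip"]: tri(q)
for c,(p,W) in cl.items():
    pi=p.astype(int);g=(pi[...,1]>pi[...,0]+25)&(pi[...,1]>pi[...,2]+15)
    m=g&(np.hypot(W[...,0]-.474,W[...,1]-.052)<.07)&(abs(W[...,2]-.031)<.006);P=W[m][:,:2];print(c,"base shoulder",circ(P[ConvexHull(P).vertices]).round(4),len(P),np.median(W[m][:,2]).round(4))
    m=(np.hypot(W[...,0]-.466,W[...,1]+.129)<.035)&(W[...,2]>.006);P=W[m]
    fl=P[(P[:,2]<.018)&(P[:,2]>.009)][:,:2];print(" lid flange",circ(fl[ConvexHull(fl).vertices]).round(4),"knob",P[P[:,2]>.023].mean(0).round(4),(P[:,2]>.023).sum())
    m=(W[...,2]>.012)&(W[...,2]<.034)&(pi.max(2)<75);r=np.hypot(W[...,0]-.474,W[...,1]-.052);D=W[m&(r>.047)&(r<.068)]
    a=np.degrees(np.arctan2(D[:,1]-.052,D[:,0]-.474));print(" ears",[(x.mean(0).round(4).tolist(),np.round(np.median(aa),1),len(x)) for x,aa in((D[a>0],a[a>0]),(D[a<0],a[a<0])) if len(x)])
plan(.464,.210,.15,0)
E
```

```text
can_rim [0.4648 0.2032 0.066 ] [0.79, 0.83] miss mm [np.float64(0.4), np.float64(0.4)]
inner_can [ 0.461   0.2146 -0.0152] [0.65, 0.95] miss mm [np.float64(6.3), np.float64(6.3)]
base_shoulder [0.4713 0.0502 0.0477] [0.68, 0.64] miss mm [np.float64(3.9), np.float64(3.9)]
base_floor [0.4705 0.0553 0.0027] [0.84, 0.64] miss mm [np.float64(3.9), np.float64(3.9)]
base_lug [0.4905 0.0746 0.063 ] [0.83, 0.75] miss mm [np.float64(5.2), np.float64(5.2)]
lid_flange [ 0.4624  0.2483 -0.8747] [0.56, 0.81] miss mm [np.float64(3.4), np.float64(3.4)]
can_lid [ 0.4603  0.2589 -0.9141] [0.69, 0.61] miss mm [np.float64(0.4), np.float64(0.4)]
hood_grip [0.4623 0.396  0.0809] [0.64, 0.87] miss mm [np.float64(1.3), np.float64(1.3)]
top base shoulder [0.473  0.0517 0.0459] 210 0.0302
 lid flange [ 0.4703 -0.1221  0.0263] knob [ 0.4701 -0.121   0.0291] 26
 ears [([0.4977, 0.1001, 0.0225], np.float64(64.8), 25), ([0.448, 0.0043, 0.0235], np.float64(-119.6), 26)]
scene base shoulder [0.4726 0.0507 0.0447] 188 0.0305
 lid flange [ 0.4702 -0.1198  0.0257] knob [ 0.4703 -0.1205  0.029 ] 33
 ears [([0.4506, 0.0039, 0.025], np.float64(-115.5), 30)]
t 2.5 pos [0.1905 0.5953 0.2313] yaw 72.3 shift mm [-377.9 -283.6   81.3] dr z 72.3 down [-0.  0. -1.] w 0.0857 q [-1.23  0.69 -0.19  1.57  0.16  0.9  -0.22] F [ 0.3 -0.6 -0.3]
```

```bash
python3 -m crank '{"xyz":[[-0.378,-0.284,0.02],[-0.378,-0.284,0.02],[-0.378,-0.284,0.02],[-0.378,-0.284,0.02],[-0.378,-0.284,0.02]],"dr":[[0,0,22],[0,0,22],[0,0,22],[0,0,22],[0,0,22]],"claw":[-1,-1,-1,-1,-1]}' 30
python3 -c "
from h import *
plan(.464,.21,.15,50)"
```

```text
time: 2.92
tool_pos: [0.3117, 0.424, 0.2226]
orientation: [1.068, 2.954, 0.001]
ft_force: [1.1, -0.3, -0.1]
gripper_width: 0.0855
grip_force: 0.0
t 2.92 pos [0.3117 0.424  0.2226] yaw 50.2 shift mm [-253.9  -67.2   72.7] dr z 0.2 down [ 0.001  0.    -1.   ] w 0.0855 q [-0.96  0.57 -0.11  1.88  0.09  0.7  -0.24] F [ 1.1 -0.3 -0.1]
```

```bash
python3 -m crank '{"xyz":[[-0.254,-0.067,0.073],[-0.254,-0.067,0.073],[-0.254,-0.067,0.073],[-0.254,-0.067,0.073],[-0.254,-0.067,0.073]],"dr":[[0,0,0],[0,0,0],[0,0,0],[0,0,0],[0,0,0]],"claw":[-1,-1,-1,-1,-1]}' 
python3 -c "
from h import *
plan(.464,.21,.11,50)"
```

```text
time: 3.33
tool_pos: [0.4284, 0.2606, 0.1665]
orientation: [1.067, 2.954, 0.001]
ft_force: [0.4, 0.1, 0.1]
gripper_width: 0.0855
grip_force: 0.0
t 3.33 pos [0.4284 0.2606 0.1665] yaw 50.3 shift mm [-59.7 -16.3  56.5] dr z 0.3 down [ 0.001  0.001 -1.   ] w 0.0855 q [-0.56  0.63 -0.13  2.    0.16  0.52  0.08] F [0.4 0.1 0.1]
```

```bash
python3 -m crank '{"xyz":[[-0.030,-0.008,0.028],[-0.059,-0.016,0.04],[-0.059,-0.016,0.04],[-0.059,-0.016,0.04],[-0.059,-0.016,0.04]],"dr":[[0,0,0],[0,0,0],[0,0,0],[0,0,0],[0,0,0]],"claw":[-1,-1,-1,-1,-1]}' 
python3 -c "
from h import *
plan(.464,.21,.054,50)"
```

```text
time: 3.75
tool_pos: [0.4625, 0.2129, 0.1269]
orientation: [-1.067, -2.954, -0.002]
ft_force: [0.0, 0.6, 0.5]
gripper_width: 0.0853
grip_force: 0.0
t 3.75 pos [0.4625 0.2129 0.1269] yaw 50.3 shift mm [-3.  -1.3 72.9] dr z 0.3 down [ 0.     0.001 -1.   ] w 0.0853 q [-0.44  0.71 -0.13  2.01  0.2   0.44  0.16] F [0.  0.6 0.5]
```

```bash
python3 -m crank '{"xyz":[[-0.003,-0.001,0.035],[-0.003,-0.001,0.065],[-0.003,-0.001,0.079],[-0.003,-0.001,0.079],[-0.003,-0.001,0.079]],"dr":[[0,0,0],[0,0,0],[0,0,0],[0,0,0],[0,0,0]],"claw":[-1,-1,-1,-1,-0.3]}' 
python3 -m crank '{"xyz":[[0,0,0],[0,0,0],[0,0,0],[0,0,0],[0,0,0]],"dr":[[0,0,0],[0,0,0],[0,0,0],[0,0,0],[0,0,0]],"claw":[1,1,1,1,1]}' 30
python3 -c "
from h import *
plan(.473,.0515,.14,50)"
```

```text
time: 4.17
tool_pos: [0.4635, 0.211, 0.0479]
orientation: [-1.064, -2.955, -0.001]
ft_force: [-0.5, 0.6, 1.1]
gripper_width: 0.0756
grip_force: 0.0
time: 4.58
tool_pos: [0.4648, 0.2099, 0.0493]
orientation: [1.067, 2.953, 0.003]
ft_force: [-2.1, -0.2, 6.6]
gripper_width: 0.0523
grip_force: 30.9
t 4.58 pos [0.4648 0.2099 0.0493] yaw 50.3 shift mm [-107.6 -116.3  -90.9] dr z 0.3 down [ 0.002  0.001 -1.   ] w 0.0523 q [-0.47  0.85 -0.08  2.04  0.23  0.25  0.13] F [-2.1 -0.2  6.6]
```

```bash
python3 -m crank '{"xyz":[[0,0,-0.03],[0,0,-0.07],[0,0,-0.09],[0,0,-0.09],[0,0,-0.09]],"dr":[[0,0,0],[0,0,0],[0,0,0],[0,0,0],[0,0,0]],"claw":[1,1,1,1,1]}' 35
python3 -m crank '{"xyz":[[-0.025,-0.025,0],[-0.055,-0.06,0],[-0.082,-0.09,0],[-0.108,-0.116,0],[-0.108,-0.116,0]],"dr":[[0,0,0],[0,0,0],[0,0,0],[0,0,0],[0,0,0]],"claw":[1,1,1,1,1]}'
python3 -m crank '{"xyz":[[0,0,0],[0,0,0],[0,0,0],[0,0,0],[0,0,0]],"dr":[[0,0,0],[0,0,0],[0,0,0],[0,0,0],[0,0,0]],"claw":[1,1,1,1,1]}'
python3 - <<'E'
from h import *
plan(.473,.0515,.12,50)
for c in("top","scene"):
    p,W=cloud(c);cv2.imwrite(f"pics/{c}1.png",p[:,:,::-1])
    if c=="scene": cv2.imwrite("pics/s1c.png",cv2.resize(p[150:270,230:350,::-1],None,fx=4,fy=4,interpolation=2))
E
```

```text
time: 5.0
tool_pos: [0.465, 0.2096, 0.139]
orientation: [1.068, 2.952, 0.004]
ft_force: [0.1, -0.0, -1.6]
gripper_width: 0.0521
grip_force: 38.8
time: 5.42
tool_pos: [0.4711, 0.0392, 0.1361]
orientation: [-1.089, -2.944, 0.016]
ft_force: [0.6, -0.7, -2.4]
gripper_width: 0.0521
grip_force: 38.8
time: 5.83
tool_pos: [0.4729, 0.0526, 0.1375]
orientation: [-1.064, -2.956, -0.001]
ft_force: [-0.1, -0.4, -2.6]
gripper_width: 0.0522
grip_force: 38.8
t 5.83 pos [0.4729 0.0526 0.1375] yaw 50.4 shift mm [-0.8 -0.8 17.5] dr z 0.4 down [-0.     0.001 -1.   ] w 0.0522 q [-0.1   0.66 -0.17  2.1   0.27  0.4   0.39] F [-0.1 -0.4 -2.6]
```

View pics/s1c.png

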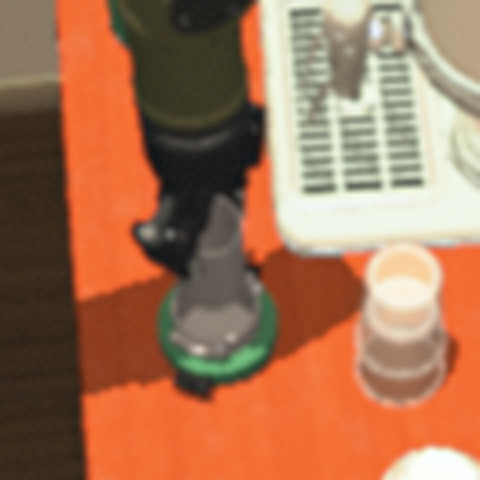

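```bash
python3 - <<'E'
from h import *
from scipy.optimize import least_squares
p,W=cloud("scene")
for lo,hi in((.092,.108),(.105,.122),(.118,.135)):
    m=(np.hypot(W[...,0]-.473,W[...,1]-.052)<.033)&(W[...,2]>lo)&(W[...,2]<hi)
    P=W[m][:,:2];print(lo,len(P),least_squares(lambda q:np.hypot(*(P-q).T)-.027,[.475,.055],loss="soft_l1",f_scale=.002).x.round(4))
# neck fit from base shoulder ring seen
plan(.473,.0515,.12,50)
E
```

```text
0.092 57 [0.4725 0.0539]
0.105 78 [0.4716 0.0538]
0.118 69 [0.4709 0.0539]
t 5.98 pos [0.473  0.0518 0.1377] yaw 50.3 shift mm [-0.2 -0.2 17.7] dr z 0.3 down [-0.  0. -1.] w 0.0523 q [-0.1   0.66 -0.17  2.1   0.27  0.4   0.39] F [ 0.2 -0.2 -2.8]
```

```bash
python3 -m crank '{"xyz":[[-0.0006,-0.001,0.015],[-0.0006,-0.001,0.030],[-0.0006,-0.001,0.040],[-0.0006,-0.001,0.048],[-0.0006,-0.001,0.054]],"dr":[[0,0,0],[0,0,0],[0,0,0],[0,0,0],[0,0,0]],"claw":[1,1,1,1,1]}' 
python3 -c "
from h import *
plan(.473,.0505,.055,50)"
```

```text
time: 6.4
tool_pos: [0.4728, 0.0502, 0.083]
orientation: [-1.067, -2.954, 0.0]
ft_force: [0.8, -0.0, -1.9]
gripper_width: 0.0523
grip_force: 38.7
t 6.4 pos [0.4728 0.0502 0.083 ] yaw 50.3 shift mm [ 0.   0.4 28. ] dr z 0.3 down [-0.  0. -1.] w 0.0523 q [-0.13  0.77 -0.11  2.13  0.31  0.26  0.36] F [ 0.8 -0.  -1.9]
```

```bash
python3 -m crank '{"xyz":[[0,0,0.008],[0,0,0.016],[0,0,0.022],[0,0,0.025],[0,0,0.025]],"dr":[[0,0,0],[0,0,0],[0,0,0],[0,0,0],[0,0,0]],"claw":[1,1,1,1,1]}' 
python3 -m crank '{"xyz":[[0,0,0.0015],[0,0,0.002],[0,0,0.003],[0,0,0.003],[0,0,0.003]],"dr":[[0,0,0],[0,0,0],[0,0,0],[0,0,0],[0,0,0]],"claw":[1,1,1,1,1]}' 
```

```text
time: 6.82
tool_pos: [0.4728, 0.0501, 0.0581]
orientation: [-1.067, -2.954, 0.0]
ft_force: [0.5, -0.2, -2.3]
gripper_width: 0.0523
grip_force: 38.7
time: 7.23
tool_pos: [0.4731, 0.0499, 0.0558]
orientation: [1.068, 2.954, 0.001]
ft_force: [-0.4, 0.3, -3.2]
gripper_width: 0.0524
grip_force: 38.7
```

```bash
python3 -m crank '{"xyz":[[0,0,0.001],[0,0,0.001],[0,0,0.0015],[0,0,0.0015],[0,0,0.0015]],"dr":[[0,0,0],[0,0,0],[0,0,0],[0,0,0],[0,0,0]],"claw":[1,1,1,1,1]}' 
```

```text
time: 7.65
tool_pos: [0.4732, 0.0497, 0.0553]
orientation: [1.068, 2.953, 0.001]
ft_force: [-1.7, -0.4, 10.4]
gripper_width: 0.0524
grip_force: 39.6
```

```bash
python3 -m crank '{"xyz":[[0,0,-0.001],[0,0,-0.001],[0,0,-0.001],[0,0,-0.001],[0,0,-0.001]],"dr":[[0,0,0],[0,0,0],[0,0,0],[0,0,0],[0,0,0]],"claw":[0.2,-0.2,-0.6,-1,-1]}' 
python3 -m crank '{"xyz":[[0,0,-0.02],[0,0,-0.055],[0,0,-0.085],[0,0,-0.085],[0,0,-0.085]],"dr":[[0,0,0],[0,0,0],[0,0,0],[0,0,0],[0,0,0]],"claw":[-1,-1,-1,-1,-1]}' 
python3 -c "
from h import *
plan(.4703,-.121,.10,50)"
```

```text
time: 8.07
tool_pos: [0.4728, 0.0498, 0.0551]
orientation: [-1.068, -2.954, 0.0]
ft_force: [0.7, -1.0, 0.2]
gripper_width: 0.0845
grip_force: 0.0
time: 8.48
tool_pos: [0.4739, 0.0499, 0.1415]
orientation: [1.068, 2.951, 0.003]
ft_force: [-0.6, -0.4, 0.6]
gripper_width: 0.0856
grip_force: 0.0
t 8.48 pos [0.4739 0.0499 0.1415] yaw 50.2 shift mm [-106.5 -133.8   41.4] dr z 0.2 down [ 0.003  0.001 -1.   ] w 0.0856 q [-0.09  0.66 -0.18  2.09  0.28  0.41  0.39] F [-0.6 -0.4  0.6]
```

```bash
python3 -m crank '{"xyz":[[-0.025,-0.033,0],[-0.052,-0.066,0],[-0.08,-0.10,0.02],[-0.1065,-0.134,0.041],[-0.1065,-0.134,0.041]],"dr":[[0,0,0],[0,0,0],[0,0,0],[0,0,0],[0,0,0]],"claw":[-1,-1,-1,-1,-1]}' 
python3 -m crank '{"xyz":[[0,0,0],[0,0,0],[0,0,0],[0,0,0],[0,0,0]],"dr":[[0,0,0],[0,0,0],[0,0,0],[0,0,0],[0,0,0]],"claw":[-1,-0.5,-0.3,-0.2,-0.2]}' 
python3 - <<'E'
from h import *
from scipy.spatial import ConvexHull
for c in("top","scene"):
    p,W=cloud(c);pi=p.astype(int);g=(pi[...,1]>pi[...,0]+25)&(pi[...,1]>pi[...,2]+15)
    r=np.hypot(W[...,0]-.473,W[...,1]-.051)
    m=g&(r<.07)&(abs(W[...,2]-.031)<.006);P=W[m][:,:2];print(c,"base",circ(P[ConvexHull(P).vertices]).round(4),len(P))
    m=(r<.045)&(W[...,2]>.076)&(W[...,2]<.1);P=W[m][:,:2];print(" can",circ(P[ConvexHull(P).vertices]).round(4),len(P),np.percentile(W[m][:,2],[50,90]).round(4))
    m=(W[...,2]>.012)&(W[...,2]<.034)&(pi.max(2)<75);D=W[m&(r>.047)&(r<.068)]
    if len(D):
      a=np.degrees(np.arctan2(D[:,1]-.051,D[:,0]-.473));print(" ears",[(x.mean(0).round(4).tolist(),np.round(np.median(aa),1),len(x)) for x,aa in((D[a>0],a[a>0]),(D[a<0],a[a<0])) if len(x)])
plan(.4703,-.121,.0165,50)
E
```

```text
time: 8.9
tool_pos: [0.4658, -0.1279, 0.0962]
orientation: [-1.078, -2.946, 0.008]
ft_force: [-0.6, 0.1, 0.3]
gripper_width: 0.0854
grip_force: 0.0
time: 9.32
tool_pos: [0.4695, -0.1194, 0.0995]
orientation: [1.063, 2.956, 0.002]
ft_force: [0.0, 0.2, -0.3]
gripper_width: 0.0512
grip_force: 0.0
top base [0.4728 0.0519 0.0459] 213
 can [0.4724 0.0491 0.0263] 60 [0.0834 0.0869]
 ears [([0.4977, 0.1001, 0.0228], np.float64(64.2), 25), ([0.4488, 0.0031, 0.0231], np.float64(-114.3), 25)]Traceback (most recent call last):
  File "<stdin>", line 6, in <module>
  File "scipy/spatial/_qhull.pyx", line 2492, in scipy.spatial._qhull.ConvexHull.__init__
  File "scipy/spatial/_qhull.pyx", line 280, in scipy.spatial._qhull._Qhull.__init__
ValueError: No points given
```

```bash
python3 -m crank '{"xyz":[[-0.0015,-0.001,0.03],[-0.0015,-0.001,0.055],[-0.0015,-0.001,0.075],[-0.0015,-0.001,0.083],[-0.0015,-0.001,0.083]],"dr":[[0,0,0],[0,0,0],[0,0,0],[0,0,0],[0,0,0]],"claw":[-0.2,-0.2,-0.2,-0.2,-0.2]}' 
python3 -c "
from h import *
plan(.4703,-.121,.0165,50)"
```

```text
time: 9.83
tool_pos: [0.4688, -0.1222, 0.0149]
orientation: [-1.065, -2.953, 0.001]
ft_force: [-0.2, 0.2, -0.5]
gripper_width: 0.0514
grip_force: 0.0
t 9.83 pos [ 0.4688 -0.1222  0.0149] yaw 50.3 shift mm [-0.4  1.8 -1.6] dr z 0.3 down [-0.003  0.    -1.   ] w 0.0514 q [ 0.2   0.91 -0.07  2.12  0.44  0.13  0.6 ] F [-0.2  0.2 -0.5]
```

Raise slightly, centre, close on the knob.

```bash
python3 -m crank '{"xyz":[[0,0.0015,-0.003],[0,0.0015,-0.003],[0,0.0015,-0.003],[0,0.0015,-0.003],[0,0.0015,-0.003]],"dr":[[0,0,0],[0,0,0],[0,0,0],[0,0,0],[0,0,0]],"claw":[-0.2,0.1,0.3,1,1]}' 25
python3 -m crank '{"xyz":[[0,0.0015,0],[0,0,0],[0,0,0],[0,0,0],[0,0,0]],"dr":[[0,0,0],[0,0,0],[0,0,0],[0,0,0],[0,0,0]],"claw":[1,1,1,1,1]}' 25
python3 -c "
from h import *
plan(.4703,-.121,.0165,50)"
```

```text
time: 10.25
tool_pos: [0.4713, -0.122, 0.0203]
orientation: [1.068, 2.952, 0.001]
ft_force: [-0.7, 1.7, 7.8]
gripper_width: 0.0167
grip_force: 24.2
time: 10.67
tool_pos: [0.4713, -0.122, 0.0203]
orientation: [1.068, 2.952, 0.001]
ft_force: [-0.2, 0.8, 7.1]
gripper_width: 0.0172
grip_force: 24.4
t 10.67 pos [ 0.4713 -0.122   0.0203] yaw 50.2 shift mm [1.4 0.1 3.8] dr z 0.2 down [ 0.002 -0.    -1.   ] w 0.0172 q [ 0.2   0.9  -0.07  2.12  0.44  0.14  0.6 ] F [-0.2  0.8  7.1]
```

```bash
python3 -m crank '{"xyz":[[0,0,-0.03],[0,0,-0.07],[0,0,-0.108],[0,0,-0.108],[0,0,-0.108]],"dr":[[0,0,0],[0,0,0],[0,0,0],[0,0,0],[0,0,0]],"claw":[1,1,1,1,1]}' 40
python3 -m crank '{"xyz":[[0.025,0.03,0],[0.055,0.065,0],[0.085,0.10,0],[0.11,0.131,0],[0.11,0.131,0]],"dr":[[0,0,0],[0,0,0],[0,0,0],[0,0,0],[0,0,0]],"claw":[1,1,1,1,1]}'
python3 -m crank '{"xyz":[[0,0,0],[0,0,0],[0,0,0],[0,0,0],[0,0,0]],"dr":[[0,0,0],[0,0,0],[0,0,0],[0,0,0],[0,0,0]],"claw":[1,1,1,1,1]}'
python3 - <<'E'
from h import *
from scipy.optimize import least_squares
plan(.4724,.0495,.12,50)
p,W=cloud("scene");cv2.imwrite("pics/s2c.png",cv2.resize(p[150:270,230:350,::-1],None,fx=4,fy=4,interpolation=2))
m=(np.hypot(W[...,0]-.4724,W[...,1]-.0495)<.034)&(W[...,2]>.112)&(W[...,2]<.126);P=W[m][:,:2];print(len(P),P.min(0),P.max(0),np.percentile(W[m][:,2],[5,50,95]),circ(P))
E
```

```text
time: 11.08
tool_pos: [0.4719, -0.1224, 0.1295]
orientation: [1.068, 2.949, 0.002]
ft_force: [-0.8, 0.0, -0.8]
gripper_width: 0.0164
grip_force: 39.1
time: 11.5
tool_pos: [0.4693, 0.0588, 0.1264]
orientation: [-1.049, -2.959, -0.009]
ft_force: [0.6, 0.9, -0.7]
gripper_width: 0.0159
grip_force: 39.2
time: 11.92
tool_pos: [0.4696, 0.0474, 0.127]
orientation: [-1.072, -2.953, 0.002]
ft_force: [0.8, 0.1, -0.3]
gripper_width: 0.016
grip_force: 39.2
t 11.92 pos [0.4696 0.0474 0.127 ] yaw 50.1 shift mm [-0.9  3.4  7. ] dr z 0.1 down [-0.001 -0.001 -1.   ] w 0.016 q [-0.09  0.68 -0.17  2.11  0.3   0.37  0.37] F [ 0.8  0.1 -0.3]
112 [0.4447431  0.02409792] [0.4962188  0.06130429] [0.11578299 0.12046428 0.12416863] [0.46776965 0.04866054 0.0198391 ]
```

View pics/s2c.png

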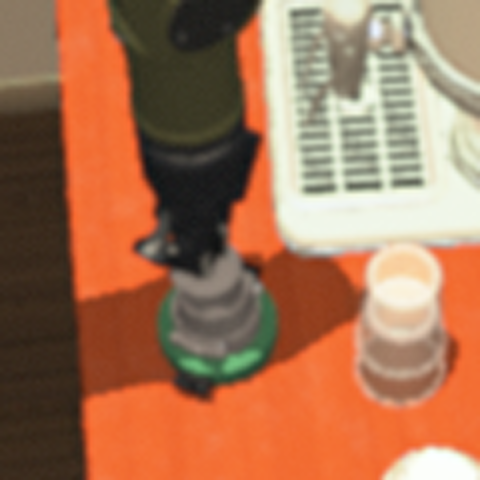

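```bash
python3 -m crank '{"xyz":[[-0.002,0.0024,0.01],[-0.002,0.0024,0.018],[-0.002,0.0024,0.022],[-0.002,0.0024,0.024],[-0.002,0.0024,0.026]],"dr":[[0,0,0],[0,0,0],[0,0,0],[0,0,0],[0,0,0]],"claw":[1,1,1,1,1]}'
python3 -m crank '{"xyz":[[0,0,0.001],[0,0,0.002],[0,0,0.003],[0,0,0.003],[0,0,0.003]],"dr":[[0,0,0],[0,0,0],[0,0,0],[0,0,0],[0,0,0]],"claw":[1,1,1,1,1]}'
python3 -c "
from h import *
plan(.4724,.0495,.0963,50)"
```

```text
time: 12.38
tool_pos: [0.4724, 0.0498, 0.1005]
orientation: [-1.068, -2.954, 0.001]
ft_force: [0.2, 0.5, -0.3]
gripper_width: 0.0159
grip_force: 39.2
time: 12.8
tool_pos: [0.4729, 0.0498, 0.0983]
orientation: [1.068, 2.954, 0.0]
ft_force: [-0.0, -0.4, -0.1]
gripper_width: 0.0159
grip_force: 39.2
t 12.8 pos [0.4729 0.0498 0.0983] yaw 50.3 shift mm [ 0.2 -0.6  2. ] dr z 0.3 down [ 0.  0. -1.] w 0.0159 q [-0.12  0.74 -0.14  2.12  0.32  0.3   0.35] F [-0.  -0.4 -0.1]
```

No contact at 98 mm: the plug is inside the mouth. Lower to contact.

```bash
python3 -m crank '{"xyz":[[0,0,0.001],[0,0,0.002],[0,0,0.002],[0,0,0.002],[0,0,0.002]],"dr":[[0,0,0],[0,0,0],[0,0,0],[0,0,0],[0,0,0]],"claw":[1,1,1,1,1]}'
python3 -m crank '{"xyz":[[0,0,0.001],[0,0,0.0015],[0,0,0.0015],[0,0,0.0015],[0,0,0.0015]],"dr":[[0,0,0],[0,0,0],[0,0,0],[0,0,0],[0,0,0]],"claw":[1,1,1,1,1]}'
```

```text
time: 13.22
tool_pos: [0.473, 0.0499, 0.0964]
orientation: [1.068, 2.954, 0.0]
ft_force: [-0.5, -0.2, 5.2]
gripper_width: 0.0161
grip_force: 39.5
time: 13.63
tool_pos: [0.4731, 0.0498, 0.0962]
orientation: [1.067, 2.953, 0.001]
ft_force: [-2.8, 0.2, 19.5]
gripper_width: 0.0159
grip_force: 40.8
```

```bash
python3 -m crank '{"xyz":[[0,0,-0.0015],[0,0,-0.0015],[0,0,-0.0015],[0,0,-0.0015],[0,0,-0.0015]],"dr":[[0,0,0],[0,0,0],[0,0,0],[0,0,0],[0,0,0]],"claw":[0.6,0.3,0,-0.3,-0.3]}'
python3 -m crank '{"xyz":[[0,0,-0.02],[0,0,-0.05],[0,0,-0.09],[0,0,-0.1],[0,0,-0.1]],"dr":[[0,0,0],[0,0,0],[0,0,0],[0,0,0],[0,0,0]],"claw":[-0.3,-0.3,-0.3,-0.3,-0.3]}'
python3 -c "
from h import *
plan(.4558,.380,.16,46)"
```

```text
time: 14.05
tool_pos: [0.4727, 0.0498, 0.0959]
orientation: [-1.068, -2.954, 0.0]
ft_force: [-0.4, -0.6, 0.1]
gripper_width: 0.0556
grip_force: 0.0
time: 14.47
tool_pos: [0.4748, 0.0502, 0.1989]
orientation: [1.067, 2.949, 0.005]
ft_force: [-0.1, -0.2, -0.6]
gripper_width: 0.0552
grip_force: 0.0
t 14.47 pos [0.4748 0.0502 0.1989] yaw 50.2 shift mm [225.8 241.1  39.2] dr z 4.2 down [ 0.006  0.001 -1.   ] w 0.0552 q [-0.04  0.56 -0.25  2.04  0.25  0.57  0.42] F [-0.1 -0.2 -0.6]
```

```bash
python3 -m crank '{"xyz":[[0.027,0.021,0],[0.053,0.042,0],[0.079,0.063,0],[0.106,0.084,0],[0.132,0.105,0]],"dr":[[0,0,4],[0,0,4],[0,0,4],[0,0,4],[0,0,4]],"claw":[-0.3,-0.3,-0.3,-0.3,-0.3]}'
python3 -m crank '{"xyz":[[0.02,0.022,0],[0.047,0.053,0],[0.074,0.084,0.02],[0.1,0.113,0.037],[0.1,0.113,0.037]],"dr":[[0,0,0],[0,0,0],[0,0,0],[0,0,0],[0,0,0]],"claw":[-0.3,-0.3,-0.3,-0.3,-0.3]}'
python3 -m crank '{"xyz":[[0,0,0],[0,0,0],[0,0,0],[0,0,0],[0,0,0]],"dr":[[0,0,0],[0,0,0],[0,0,0],[0,0,0],[0,0,0]],"claw":[-0.3,-0.3,-0.3,-0.3,-0.3]}'
python3 - <<'E'
from h import *
plan(.4558,.380,.086,46)
for c in("top","scene"):
    p,W=cloud(c);cv2.imwrite(f"pics/{c}3.png",cv2.resize(p[150:270,230:350,::-1] if c=="scene" else p[190:270,200:420,::-1],None,fx=3,fy=3,interpolation=2))
    r=np.hypot(W[...,0]-.4724,W[...,1]-.0495);P=W[(r<.035)&(W[...,2]>.088)&(W[...,2]<.13)]
    k=P[P[:,2]>.104];f=P[P[:,2]<.101];print(c,"knob",k.mean(0).round(4),len(k),"flange",circ(f[:,:2][__import__('scipy.spatial').spatial.ConvexHull(f[:,:2]).vertices]).round(4),np.median(f[:,2]).round(4))
E
```

```text
time: 14.88
tool_pos: [0.4372, 0.216, 0.1949]
orientation: [-1.17, -2.914, 0.003]
ft_force: [1.3, 0.1, 0.4]
gripper_width: 0.0552
grip_force: 0.0
time: 15.3
tool_pos: [0.4408, 0.3739, 0.1554]
orientation: [-1.155, -2.916, -0.004]
ft_force: [-0.2, 1.0, 0.5]
gripper_width: 0.0554
grip_force: 0.0
time: 15.72
tool_pos: [0.4451, 0.3641, 0.1597]
orientation: [1.174, 2.913, -0.0]
ft_force: [-0.2, 0.4, -0.5]
gripper_width: 0.0559
grip_force: 0.0
t 15.72 pos [0.4451 0.3641 0.1597] yaw 46.1 shift mm [ 3.4 18.9 73.7] dr z 0.1 down [ 0.001 -0.001 -1.   ] w 0.0559 q [-0.67  0.72 -0.16  1.79  0.17  0.65 -0.13] F [-0.2  0.4 -0.5]
top knob [0.4731 0.0511 0.1065] 14 flange [0.4732 0.0499 0.0257] 0.0905
scene knob [0.4739 0.0516 0.1064] 18 flange [0.4725 0.0526 0.0259] 0.091
```

```bash
python3 -m crank '{"xyz":[[0.0035,0.019,0],[0.0035,0.019,0.02],[0.0035,0.019,0.05],[0.0035,0.019,0.065],[0.0035,0.019,0.065]],"dr":[[0,0,0],[0,0,0],[0,0,0],[0,0,0],[0,0,0]],"claw":[-0.3,-0.3,-0.3,-0.3,-0.3]}'
python3 -m crank '{"xyz":[[0,0,0.005],[0,0,0.008],[0,0,0.008],[0,0,0.008],[0,0,0.008]],"dr":[[0,0,0],[0,0,0],[0,0,0],[0,0,0],[0,0,0]],"claw":[-0.3,-0.3,-0.3,-0.3,-0.3]}'
python3 - <<'E'
from h import *
plan(.4558,.380,.086,46)
E
```

```text
time: 16.23
tool_pos: [0.4533, 0.3798, 0.0913]
orientation: [-1.17, -2.913, 0.009]
ft_force: [-0.5, -0.7, -0.3]
gripper_width: 0.0556
grip_force: 0.0
time: 16.65
tool_pos: [0.4555, 0.3822, 0.0871]
orientation: [1.17, 2.915, 0.002]
ft_force: [-0.1, -0.3, 1.1]
gripper_width: 0.0552
grip_force: 0.0
t 16.65 pos [0.4555 0.3822 0.0871] yaw 46.2 shift mm [-1.8 -1.4  1.1] dr z 0.2 down [ 0.001  0.001 -1.   ] w 0.0552 q [-0.7   0.85 -0.13  1.77  0.2   0.53 -0.15] F [-0.1 -0.3  1.1]
```

```bash
python3 -m crank '{"xyz":[[-0.002,-0.0014,0],[-0.002,-0.0014,0],[-0.002,-0.0014,0],[-0.002,-0.0014,0],[-0.002,-0.0014,0]],"dr":[[0,0,0],[0,0,0],[0,0,0],[0,0,0],[0,0,0]],"claw":[0,0.3,0.6,1,1]}' 40
python3 -m crank '{"xyz":[[0,0,0],[0,0,0],[0,0,0],[0,0,0],[0,0,0]],"dr":[[0,0,0],[0,0,0],[0,0,0],[0,0,0],[0,0,0]],"claw":[1,1,1,1,1]}' 70
python3 - <<'E'
from h import *
plan(.4558,.380,.086,46);s=arm.state();print(s["grip_force"],s["wrist_torque"])
E
```

```text
time: 17.07
tool_pos: [0.4556, 0.3795, 0.0865]
orientation: [1.17, 2.915, 0.001]
ft_force: [0.4, -1.5, 2.1]
gripper_width: 0.0135
grip_force: 43.1
time: 17.48
tool_pos: [0.4556, 0.3796, 0.0865]
orientation: [1.17, 2.915, 0.001]
ft_force: [0.3, -0.9, 4.1]
gripper_width: 0.0126
grip_force: 71.0
t 17.48 pos [0.4556 0.3796 0.0865] yaw 46.2 shift mm [0.2 0.4 0.5] dr z 0.2 down [ 0.  0. -1.] w 0.0126 q [-0.7   0.85 -0.13  1.78  0.2   0.53 -0.15] F [ 0.3 -0.9  4.1]
71.0038948059082 [-0.23392924  0.00657944  0.04023314]
```

```bash
python3 -m crank '{"xyz":[[0,0,-0.015],[0,0,-0.045],[0,0,-0.085],[0,0,-0.12],[0,0,-0.135]],"dr":[[0,0,0],[0,0,0],[0,0,0],[0,0,0],[0,0,0]],"claw":[1,1,1,1,1]}'
python3 -m crank '{"xyz":[[0,0,0],[0,0,0],[-0.01,-0.013,0],[-0.03,-0.039,0],[-0.05,-0.065,0]],"dr":[[0,0,-5],[0,0,-12],[0,0,-12],[0,0,-12],[0,0,-12]],"claw":[1,1,1,1,1]}'
python3 - <<'E'
from h import *
plan(.4728,.050,.22,58.2);s=arm.state();print(s["grip_force"],s["wrist_torque"])
E
```

```text
time: 17.9
tool_pos: [0.4565, 0.3809, 0.2249]
orientation: [1.17, 2.914, 0.008]
ft_force: [0.9, 0.2, -2.8]
gripper_width: 0.0125
grip_force: 70.0
time: 18.32
tool_pos: [0.4453, 0.2978, 0.2201]
orientation: [-0.855, -3.021, 0.001]
ft_force: [1.7, -0.6, -2.4]
gripper_width: 0.0124
grip_force: 70.0
t 18.32 pos [0.4453 0.2978 0.2201] yaw 58.4 shift mm [-153.2 -196.7    0. ] dr z 0.2 down [-0.002 -0.    -1.   ] w 0.0124 q [-0.52  0.59 -0.25  1.84  0.21  0.73  0.14] F [ 1.7 -0.6 -2.4]
69.99264121055603 [-0.12781112 -0.05388602  0.03643764]
```

```bash
python3 -m crank '{"xyz":[[-0.022,-0.028,0],[-0.044,-0.056,0],[-0.066,-0.084,0],[-0.088,-0.112,0],[-0.108,-0.138,0]],"dr":[[0,0,0],[0,0,0],[0,0,0],[0,0,0],[0,0,0]],"claw":[1,1,1,1,1]}'
python3 -m crank '{"xyz":[[-0.018,-0.023,0],[-0.034,-0.044,0],[-0.045,-0.059,0],[-0.045,-0.059,0],[-0.045,-0.059,0]],"dr":[[0,0,0],[0,0,0],[0,0,0],[0,0,0],[0,0,0]],"claw":[1,1,1,1,1]}'
python3 -m crank '{"xyz":[[0,0,0],[0,0,0],[0,0,0],[0,0,0],[0,0,0]],"dr":[[0,0,0],[0,0,0],[0,0,0],[0,0,0],[0,0,0]],"claw":[1,1,1,1,1]}'
python3 - <<'E'
from h import *
from scipy.optimize import least_squares
plan(.4728,.050,.22,58.2);s=arm.state();print(s["wrist_torque"]);a=s["tool_pos"]
p,W=cloud("scene");pi=p.astype(int);g=(pi[...,1]>pi[...,0]+20)&(pi[...,1]>pi[...,2]+10)
for lo,hi in((.14,.16),(.16,.18),(.18,.20),(.14,.2)):
    m=g&(np.hypot(W[...,0]-a[0],W[...,1]-a[1])<.06)&(W[...,2]>lo)&(W[...,2]<hi);P=W[m][:,:2]
    print(lo,len(P),least_squares(lambda q:np.hypot(*(P-q).T)-.0475,a[:2],loss="soft_l1",f_scale=.002).x.round(4))
m=g&(np.hypot(W[...,0]-.473,W[...,1]-.051)<.056)&(W[...,2]>.004)&(W[...,2]<.028);P=W[m][:,:2]
print("base side",len(P),least_squares(lambda q:np.hypot(*(P-q).T)-.0475,[.473,.051],loss="soft_l1",f_scale=.002).x.round(4))
cv2.imwrite("pics/s4c.png",cv2.resize(p[110:270,210:370,::-1],None,fx=3.5,fy=3.5,interpolation=2))
E
```

```text
time: 18.73
tool_pos: [0.4649, 0.1213, 0.2204]
orientation: [-0.859, -3.02, 0.002]
ft_force: [-0.0, 0.3, -2.3]
gripper_width: 0.0128
grip_force: 70.0
time: 19.15
tool_pos: [0.4724, 0.0486, 0.2205]
orientation: [-0.863, -3.019, 0.001]
ft_force: [0.8, 1.1, -3.0]
gripper_width: 0.0127
grip_force: 70.0
time: 19.57
tool_pos: [0.473, 0.0506, 0.2212]
orientation: [-0.857, -3.022, -0.0]
ft_force: [-0.1, -1.4, -3.2]
gripper_width: 0.0124
grip_force: 70.0
t 19.57 pos [0.473  0.0506 0.2212] yaw 58.3 shift mm [-0.2 -0.6  1.2] dr z 0.1 down [-0.  0. -1.] w 0.0124 q [-0.02  0.52 -0.29  2.01  0.24  0.64  0.56] F [-0.1 -1.4 -3.2]
[-0.03009671 -0.00927923  0.05200242]
0.14 49 [0.4726 0.0547]
0.16 95 [0.4724 0.0549]
0.18 107 [0.4723 0.0546]
0.14 251 [0.4724 0.0547]
base side 51 [0.4725 0.0567]
```

View pics/s4c.png

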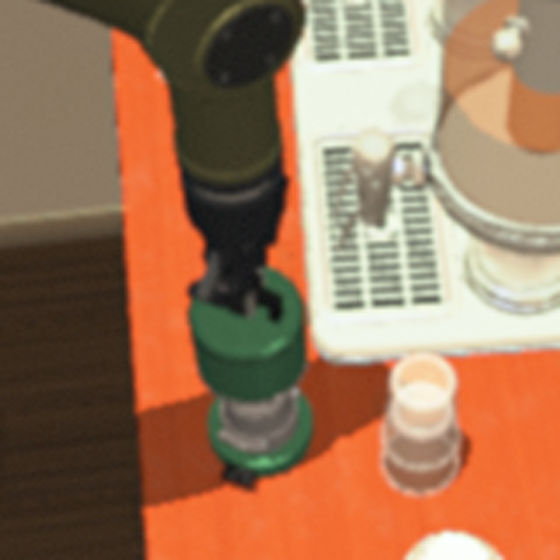

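```bash
python3 -m crank '{"xyz":[[0.0007,0.0011,0.015],[0.0007,0.0011,0.04],[0.0007,0.0011,0.06],[0.0007,0.0011,0.072],[0.0007,0.0011,0.077]],"dr":[[0,0,0],[0,0,0],[0,0,0],[0,0,0],[0,0,0]],"claw":[1,1,1,1,1]}'
python3 -m crank '{"xyz":[[0,0,0.003],[0,0,0.006],[0,0,0.009],[0,0,0.012],[0,0,0.012]],"dr":[[0,0,0],[0,0,0],[0,0,0],[0,0,0],[0,0,0]],"claw":[1,1,1,1,1]}'
python3 - <<'E'
from h import *
plan(.473,.0517,.1165,58.2);s=arm.state();print(s["wrist_torque"])
E
```

```text
time: 20.03
tool_pos: [0.4721, 0.0513, 0.1426]
orientation: [-0.858, -3.019, 0.002]
ft_force: [0.1, -0.4, -3.5]
gripper_width: 0.0125
grip_force: 70.0
time: 20.45
tool_pos: [0.4732, 0.0512, 0.1322]
orientation: [0.859, 3.021, 0.0]
ft_force: [-1.2, 0.2, -4.3]
gripper_width: 0.0124
grip_force: 69.9
t 20.45 pos [0.4732 0.0512 0.1322] yaw 58.2 shift mm [ 0.4  0.3 15.7] dr z 0.0 down [ 0.  0. -1.] w 0.0124 q [-0.08  0.67 -0.2   2.1   0.32  0.4   0.48] F [-1.2  0.2 -4.3]
[ 0.01156346  0.03112186 -0.04948168]
```

```bash
python3 -m crank '{"xyz":[[0,0,0.002],[0,0,0.004],[0,0,0.006],[0,0,0.008],[0,0,0.008]],"dr":[[0,0,0],[0,0,0],[0,0,0],[0,0,0],[0,0,0]],"claw":[1,1,1,1,1]}'
python3 -m crank '{"xyz":[[0,0,0.002],[0,0,0.004],[0,0,0.005],[0,0,0.006],[0,0,0.006]],"dr":[[0,0,0],[0,0,0],[0,0,0],[0,0,0],[0,0,0]],"claw":[1,1,1,1,1]}'
python3 - <<'E'
from h import *
plan(.473,.0517,.1165,58.2);s=arm.state();print(s["wrist_torque"])
E
```

```text
time: 20.87
tool_pos: [0.4728, 0.0512, 0.1238]
orientation: [-0.859, -3.021, 0.0]
ft_force: [-0.4, 0.2, -2.8]
gripper_width: 0.0125
grip_force: 70.0
time: 21.28
tool_pos: [0.4729, 0.0512, 0.118]
orientation: [-0.859, -3.021, 0.0]
ft_force: [-0.5, -0.2, -2.3]
gripper_width: 0.0127
grip_force: 70.0
t 21.28 pos [0.4729 0.0512 0.118 ] yaw 58.3 shift mm [0.2 0.5 1.5] dr z 0.1 down [-0. -0. -1.] w 0.0127 q [-0.09  0.7  -0.18  2.11  0.34  0.36  0.47] F [-0.5 -0.2 -2.3]
[ 0.00698106 -0.00403983  0.05886511]
```

Passing the gaps freely. Down onto the shoulder.

```bash
python3 -m crank '{"xyz":[[0,0,0.001],[0,0,0.002],[0,0,0.002],[0,0,0.002],[0,0,0.002]],"dr":[[0,0,0],[0,0,0],[0,0,0],[0,0,0],[0,0,0]],"claw":[1,1,1,1,1]}'
python3 - <<'E'
from h import *
plan(.473,.0517,.1165,58.2);s=arm.state();print(s["wrist_torque"])
E
```

```text
time: 21.7
tool_pos: [0.4733, 0.0513, 0.1165]
orientation: [0.859, 3.021, 0.001]
ft_force: [-0.4, 1.3, 2.1]
gripper_width: 0.0123
grip_force: 70.8
t 21.7 pos [0.4733 0.0513 0.1165] yaw 58.3 shift mm [ 0.4  0.1 -0. ] dr z 0.1 down [ 0.001  0.    -1.   ] w 0.0123 q [-0.09  0.7  -0.18  2.11  0.34  0.35  0.47] F [-0.4  1.3  2.1]
[ 0.01157436  0.107955   -0.02604419]
```

```bash
python3 -m crank '{"xyz":[[0,0,0],[0,0,0],[0,0,0],[0,0,0],[0,0,0]],"dr":[[0,0,6],[0,0,12],[0,0,18],[0,0,24],[0,0,30]],"claw":[1,1,1,1,1]}'
python3 -m crank '{"xyz":[[0,0,0],[0,0,0],[0,0,0],[0,0,0],[0,0,0]],"dr":[[0,0,6],[0,0,12],[0,0,18],[0,0,24],[0,0,30]],"claw":[1,1,1,1,1]}'
python3 - <<'E'
from h import *
plan(.473,.0515,.1165,-26.8);s=arm.state();print(s["wrist_torque"])
E
```

```text
time: 22.12
tool_pos: [0.4731, 0.0513, 0.1164]
orientation: [1.618, 2.693, 0.0]
ft_force: [-0.4, -0.1, 3.5]
gripper_width: 0.0124
grip_force: 71.0
time: 22.53
tool_pos: [0.4734, 0.0512, 0.1164]
orientation: [2.259, 2.182, 0.001]
ft_force: [-1.4, -0.0, -0.1]
gripper_width: 0.0125
grip_force: 70.6
t 22.53 pos [0.4734 0.0512 0.1164] yaw -2.0 shift mm [ 0.3 -0.4 -0.1] dr z 24.8 down [ 0.001  0.    -1.   ] w 0.0125 q [-0.24  0.7   0.05  2.12 -0.11  0.32 -0.13] F [-1.4 -0.  -0.1]
[0.09049868 0.1525278  0.13971974]
```

```bash
python3 -m crank '{"xyz":[[0,0,0],[0,0,0],[0,0,0],[0,0,0],[0,0,0]],"dr":[[0,0,5],[0,0,10],[0,0,15],[0,0,19],[0,0,19]],"claw":[1,1,1,1,1]}'
python3 - <<'E'
from h import *
plan(.473,.0515,.1165,-26.8);s=arm.state();print(s["wrist_torque"])
for c in("top","scene"):
    p,W=cloud(c);pi=p.astype(int);r=np.hypot(W[...,0]-.473,W[...,1]-.0515)
    D=W[(W[...,2]>.012)&(W[...,2]<.034)&(pi.max(2)<75)&(r>.05)&(r<.068)]
    a=np.degrees(np.arctan2(D[:,1]-.0515,D[:,0]-.473));print(c," ears",[(x.mean(0).round(4).tolist(),np.round(np.median(aa),1),len(x)) for x,aa in((D[a>0],a[a>0]),(D[a<0],a[a<0])) if len(x)])
E
```

```text
time: 22.95
tool_pos: [0.4731, 0.0512, 0.1164]
orientation: [2.587, 1.782, 0.0]
ft_force: [-0.4, 0.6, 4.7]
gripper_width: 0.0127
grip_force: 70.9
t 22.95 pos [0.4731 0.0512 0.1164] yaw -20.9 shift mm [ 0.2 -0.2 -0.1] dr z 5.9 down [ 0. -0. -1.] w 0.0127 q [-0.28  0.71  0.12  2.12 -0.25  0.33 -0.32] F [-0.4  0.6  4.7]
[ 0.02543382  0.21460328 -0.21626818]
top  ears [([0.498, 0.0998, 0.0233], np.float64(61.3), 31)]
scene  ears [([0.4499, 0.0031, 0.024], np.float64(-116.0), 22)]
```

```bash
python3 -m crank '{"xyz":[[0,0,0],[0,0,0],[0,0,0],[0,0,0],[0,0,0]],"dr":[[0,0,1],[0,0,2],[0,0,3],[0,0,4],[0,0,4]],"claw":[1,1,1,1,1]}'
python3 -c "
from h import *
plan(.473,.0515,.1165,-26.8);s=arm.state();print(s['wrist_torque'])"
python3 -m crank '{"xyz":[[0,0,0],[0,0,0],[0,0,0],[0,0,0],[0,0,0]],"dr":[[0,0,1],[0,0,2],[0,0,2],[0,0,2],[0,0,2]],"claw":[1,1,1,1,1]}'
python3 -c "
from h import *
plan(.473,.0515,.1165,-26.8);s=arm.state();print(s['wrist_torque'])"
```

```text
time: 23.47
tool_pos: [0.4731, 0.0511, 0.1164]
orientation: [2.646, 1.693, 0.0]
ft_force: [-0.2, -1.0, 5.1]
gripper_width: 0.013
grip_force: 71.2
t 23.47 pos [0.4731 0.0511 0.1164] yaw -24.8 shift mm [ 0.3 -0.3 -0.1] dr z 2.0 down [ 0. -0. -1.] w 0.013 q [-0.29  0.71  0.13  2.12 -0.28  0.33 -0.36] F [-0.2 -1.   5.1]
[-0.2003445   0.22025011  0.09779713]
time: 23.88
tool_pos: [0.473, 0.0513, 0.1164]
orientation: [-2.674, -1.648, -0.0]
ft_force: [-1.4, -0.6, 5.3]
gripper_width: 0.0122
grip_force: 71.2
t 23.88 pos [0.473  0.0513 0.1164] yaw -26.7 shift mm [ 0.2 -0.1 -0.1] dr z 0.1 down [-0.  0. -1.] w 0.0122 q [-0.29  0.71  0.14  2.12 -0.29  0.33 -0.37] F [-1.4 -0.6  5.3]
[-0.05664289  0.3025408   0.12698091]
```

```bash
python3 -m crank '{"xyz":[[0,0,0],[0,0,0],[0,0,0],[0,0,0],[0,0,0]],"dr":[[0,0,1],[0,0,1.5],[0,0,2],[0,0,2],[0,0,2]],"claw":[1,1,1,1,1]}'
python3 -c "
from h import *
plan(.473,.0515,.1165,-26.8);s=arm.state();print(s['wrist_torque'])"
python3 -m crank '{"xyz":[[0,0,0],[0,0,0],[0,0,0],[0,0,0],[0,0,0]],"dr":[[0,0,1],[0,0,1.5],[0,0,2],[0,0,2],[0,0,2]],"claw":[1,1,1,1,1]}'
python3 - <<'E'
from h import *
plan(.473,.0515,.1165,-26.8);s=arm.state();print(s["wrist_torque"])
for c in("top","scene"):
    p,W=cloud(c);pi=p.astype(int);r=np.hypot(W[...,0]-.473,W[...,1]-.0515)
    D=W[(W[...,2]>.012)&(W[...,2]<.034)&(pi.max(2)<75)&(r>.05)&(r<.068)]
    a=np.degrees(np.arctan2(D[:,1]-.0515,D[:,0]-.473));print(c," ears",[(x.mean(0).round(4).tolist(),np.round(np.median(aa),1),len(x)) for x,aa in((D[a>0],a[a>0]),(D[a<0],a[a<0])) if len(x)])
    cv2.imwrite(f"pics/{c}5.png",cv2.resize(p[160:260,230:350,::-1] if c=="scene" else p[180:270,290:400,::-1],None,fx=5,fy=5,interpolation=2))
E
```

```text
time: 24.3
tool_pos: [0.4729, 0.0514, 0.1164]
orientation: [-2.702, -1.602, -0.0]
ft_force: [-1.1, -0.2, 6.5]
gripper_width: 0.0125
grip_force: 71.3
t 24.3 pos [0.4729 0.0514 0.1164] yaw -28.7 shift mm [ 0.1 -0.  -0.1] dr z -1.9 down [-0.  0. -1.] w 0.0125 q [-0.3   0.71  0.15  2.12 -0.31  0.33 -0.39] F [-1.1 -0.2  6.5]
[-0.06142837  0.27482779  0.30670383]
time: 24.72
tool_pos: [0.473, 0.0514, 0.1164]
orientation: [-2.73, -1.555, -0.0]
ft_force: [-1.3, 0.0, 7.1]
gripper_width: 0.0124
grip_force: 71.3
t 24.72 pos [0.473  0.0514 0.1164] yaw -30.7 shift mm [ 0.1 -0.  -0.1] dr z -3.9 down [-0.  0. -1.] w 0.0124 q [-0.3   0.71  0.16  2.12 -0.32  0.33 -0.41] F [-1.3  0.   7.1]
[-0.0449063   0.24020922  0.3191444 ]
top  ears [([0.501, 0.0982, 0.0232], np.float64(58.8), 30)]
scene  ears [([0.4466, 0.0054, 0.024], np.float64(-119.8), 19)]
```

```bash
python3 -m crank '{"xyz":[[0,0,0],[0,0,0],[0,0,0],[0,0,0],[0,0,0]],"dr":[[0,0,0],[0,0,0],[0,0,0],[0,0,0],[0,0,0]],"claw":[0.7,0.5,0.2,-0.1,-0.3]}'
python3 -m crank '{"xyz":[[0,0,-0.02],[0,0,-0.05],[0,0,-0.09],[0,0,-0.12],[0,0,-0.12]],"dr":[[0,0,0],[0,0,0],[0,0,0],[0,0,0],[0,0,0]],"claw":[-0.3,-0.3,-0.3,-0.3,-0.3]}'
python3 -c "
from h import *
plan(.40,.26,.24)"
```

```text
time: 25.23
tool_pos: [0.473, 0.0512, 0.116]
orientation: [-2.731, -1.553, 0.0]
ft_force: [0.2, 0.1, 0.2]
gripper_width: 0.0554
grip_force: 0.0
time: 25.65
tool_pos: [0.4764, 0.0512, 0.2411]
orientation: [2.728, 1.55, 0.015]
ft_force: [0.8, -0.2, -0.1]
gripper_width: 0.0557
grip_force: 0.0
t 25.65 pos [0.4764 0.0512 0.2411] yaw -30.8 shift mm [ 140.3 -172.6    0.7] dr z 0 down [ 0.01   0.002 -1.   ] w 0.0557 q [-0.4   0.5   0.3   2.01 -0.24  0.66 -0.49] F [ 0.8 -0.2 -0.1]
```

```bash
python3 -m crank '{"xyz":[[0.02,-0.024,0],[0.045,-0.055,0],[0.07,-0.086,0],[0.095,-0.117,0],[0.12,-0.148,0]],"dr":[[0,0,0],[0,0,0],[0,0,0],[0,0,0],[0,0,0]],"claw":[-0.3,-0.3,-0.3,-0.3,-0.3]}'
python3 -m crank '{"xyz":[[0.02,-0.024,0],[0.02,-0.024,0],[0.02,-0.024,0],[0.02,-0.024,0],[0.02,-0.024,0]],"dr":[[0,0,0],[0,0,0],[0,0,0],[0,0,0],[0,0,0]],"claw":[-0.3,-0.3,-0.3,-0.3,-0.3]}'
python3 - <<'E'
from h import *
from scipy.spatial import ConvexHull
for c in("top","scene"):
    p,W=cloud(c);pi=p.astype(int);r=np.hypot(W[...,0]-.473,W[...,1]-.0515);z=W[...,2]
    dk=pi.max(2)<75
    D=W[(z>.012)&(z<.034)&dk&(r>.05)&(r<.068)];a=np.arctan2(D[:,1]-.0515,D[:,0]-.473)
    print(c,"ears",[(x.mean(0).round(4).tolist(),len(x)) for x in(D[a>0],D[a<0]) if len(x)])
    H=W[(r<.05)&(z>.125)&(z<.16)];w,V=np.linalg.eigh(np.cov(H[:,:2].T));print(" handle",H.mean(0).round(4),np.percentile(H[:,2],95).round(4),"ang",(np.degrees(np.arctan2(*V[::-1,1]))%180).round(1))
    T=W[(r<.06)&(z>.104)&(z<.119)];print(" roof",circ(T[ConvexHull(T[:,:2]).vertices][:,:2]).round(4),np.median(T[:,2]).round(4))
    cv2.imwrite(f"pics/{c}6.png",cv2.resize(p[100:310,220:390,::-1] if c=="scene" else p[150:270,180:430,::-1],None,fx=2.8,fy=2.8,interpolation=2))
plan(.4,.26,.24)
E
```

```text
time: 26.07
tool_pos: [0.4061, 0.2314, 0.236]
orientation: [-2.731, -1.552, 0.001]
ft_force: [0.8, 0.3, -0.0]
gripper_width: 0.0555
grip_force: 0.0
time: 26.48
tool_pos: [0.3973, 0.2578, 0.2361]
orientation: [2.732, 1.549, -0.001]
ft_force: [0.5, -0.3, 0.5]
gripper_width: 0.0558
grip_force: 0.0
top ears [([0.501, 0.0982, 0.0235], 30), ([0.4453, 0.0037, 0.0237], 17)]
 handle [0.475  0.0535 0.1384] 0.1428 ang 59.2
 roof [0.475  0.0528 0.046 ] 0.111
scene ears [([0.4466, 0.0051, 0.0248], 20)]
 handle [0.475  0.0528 0.1386] 0.1435 ang 58.4
 roof [0.4742 0.0537 0.0458] 0.1117
t 26.58 pos [0.3974 0.2579 0.2362] yaw -30.9 shift mm [ 3.1  1.1 -3.8] dr z 0 down [ 0.    -0.001 -1.   ] w 0.0556 q [-0.89  0.51  0.34  2.02 -0.27  0.66 -0.92] F [ 0.   0.  -0.5]
```

View pics/scene6.png

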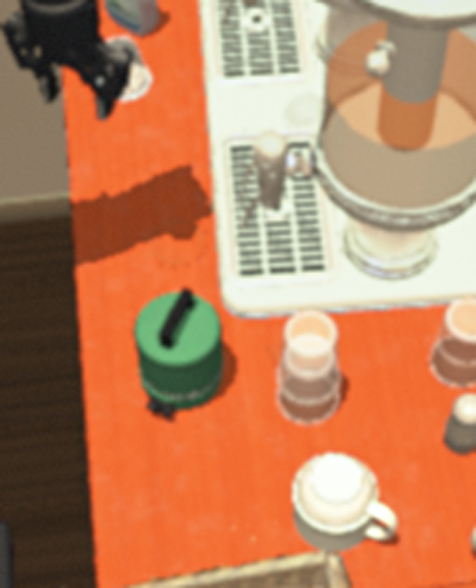

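View pics/top6.png

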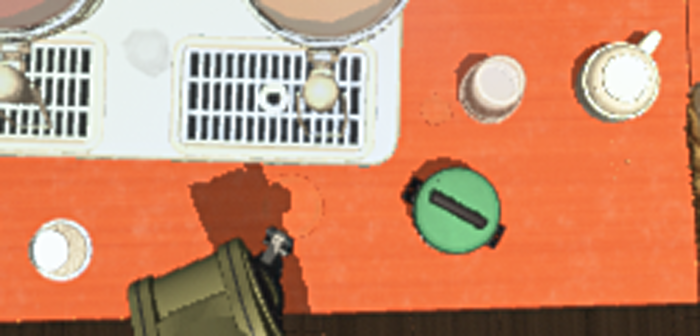

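The images show the jar closed and upright. In the top view the handle at (458,209) is in line with the ears at (412,190) and (496,236). The roof measures 0.111 m, which means the hood is fully down, and the bystanders have not moved.

```bash
python3 -c "
from bench import arm
print(arm.sign_off())"
```

```text
the job is handed in; nothing more can be done
None
```

The milk jar is assembled, locked with its handle in line with the base's ears (59.2° against 59.5°), standing upright, and handed in at about 26.6 s; the sign-off returned no verdict.

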